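# Vent the orange ink tank

## Robot

A 6-joint arm with a two-finger parallel gripper is mounted at the origin on the work surface. World frame = base frame: x ahead of the robot, y to its left, z up, the work surface at z = 0. Lengths are in m, angles in rad, forces in N, time in s.
With the tool pointing down it reaches from about 0.25 to 0.725 m from the base axis. Payload 9.7 kg.
Tool frame: the origin (TCP) lies midway between the tips of the shut fingers; the grasp point (between the pads) lies 19 mm behind it; z points along the fingers, x is the direction in which the jaws open and shut, and the axes are right-handed (so a half turn about z gives the same grasp; the last joint's range is limited). The gripper opens to 85 mm and grips with 20 to 120 N. Pads are 22 mm wide; open, the fingers measure 114 mm over their backs; the gripper's body (76 mm by 85 mm) begins 54 mm behind the grasp point. The pads swing forward as they close: fully open they stand 13 mm farther back than shut.
Start: joints at [1.284, 0.087, 0.176, 1.66, 0, 1.571], TCP at [0.156, 0.528, 0.231] pointing down, gripper open.
Joint ranges: [-3.13, 3.13], [-0.85, 1.81], [-1.15, 1.24], [-2.2, 2.28], [-1.44, 1.52], [-3.14, 3.14]. Speed limits (rad/s): [2.22, 2.22, 2.57, 3.14, 3.14, 3.14].

## Interface

Orientations are given as a unit quaternion [x, y, z, w].
In Python, from cell import env, eoat, status, cams gives the robot as it stands. Calls block until the motion is done:
- env.goto(position, orientation): joint-space move of the TCP to a pose.
- env.movel(position, attitude=None, rate=0.15): straight line of the TCP; attitude=None keeps the orientation; rate is the mean speed in m/s.
- env.set_joints(angles): joint-space move.
- eoat.set_gripper(opening): finger opening in m; the grip force is fixed at half the most; returns when the fingers have stopped.
- env.sleep(seconds).
- env.ik(position, orientation): joint angles nearest the present ones, or None.
- status.read_state(): the state.
- cams.snapshot(name): name is "scene" or "top" or "wrist"; returns a dict with "image" (480x640x3 uint8, red, green, blue), "fovy" (degrees; the focal length in pixels is half the picture's height over the tangent of half this angle, whatever the lens; pixels are square), "cx", "cy" (the principal point, pixels), "D" ([k1, k2, p1, p2, k3] as OpenCV has them; the pictures are not rectified), "cam_to_world" (4x4, takes a point from camera to world coordinates). Camera axes: x right, y up, looking along -z (the intrinsics and any distortion apply to the point x, -y, -z); pixel columns grow to the right and rows downward; lengths in m; the calibration is good to about 2 mm. A picture is of the moment at which its call begins. There is no depth.
A pose or a line that the arm cannot do raises env.MotionError and nothing moves.
- env.finish_job(): hands the job in, once; it reports no verdict.
The state is a dict: "time_s": time; "q": joint angles; "joint_velocities": joint speeds; "joint_efforts": joint torques, N m; "position": TCP position; "tool_rot": TCP orientation; "contact_force": force on the tool from outside, world axes, zero at the start; "wrist_torque": the same for the moment, N m; "opening": finger opening in m.
Only numpy, scipy, OpenCV 4.12 (cv2) and the standard library are available. Lean on these libraries where they do the work, as an engineer would, in place of code of your own. Each camera call takes 0.05 s, during which the arm holds its last target. There are 200 camera calls.

## Task

Release the pressure cap of the orange-capped ink tank: turn it counterclockwise (seen from above) to its first stop without pressing it, press it down there, keep it down while you turn it on past the stop, and let go so that it springs up. Leave the teal cap alone.

Things in the scene. Friction and masses are not known exactly. Their poses are not given: they have to be found in the camera images.
- orange_grip (a point): On the orange cap's axis, mid grip bar. Cap: 68 mm orange disc on a fixed metal tank (100 mm wide, 128 tall; gauge reaches 79 mm from axis), a straight bar across its top, 60 long, 14 thick, 30 tall. Point is 15 mm above the disc, 15 below the bar's top, z 0.165 at start. x: along the bar to its white-striped end; z up; turns and lifts with the cap. Pinch the bar's flat sides from above.
- orange_turn (a joint): Angle (rad) of the orange cap, growing counterclockwise seen from above; 0 = locked, 0 to 0.25 at start. Unpressed it stops at 0.65, the first stop (white pointer at the tank's yellow mark). Pressed, it turns on past this; from 1.0 on it is free to spring up; hard limit 1.35 (red mark at 1.3). Friction about 0.04 N m.
- orange_lift (a joint): Height (m) of the orange cap: 0 at start, held down by its bayonet against a spring; negative when pressed. To pass the first stop it must be 8 mm down (-0.008, about 11 N) and be kept there until the angle passes 1.0; it bottoms at -0.012 (13 N). Past that and let go, it springs up to +0.008 and cannot turn back.
- teal_bar_end (a point): White-striped end of the grip bar on the teal cap of the other tank (same tank and cap, in teal; locked). It lies 30 mm from that cap's axis, 15 mm above its disc; its x axis points from the axis outwards along the bar. To be left alone.
Not all that is in view belongs to the job. Leave any purple look-alike of the part that bears orange_grip alone.

How it is judged:
By the outcome, as a careful person would: the job done as asked, in the order asked, and still so for the second after the job is handed in, with the robot touching nothing.
It also fails if it takes over 35 s, if anything falls off the work surface, if the arm or the gripper's body presses on something with over 40 N, if the wrist force passes 120 N, or if a joint passes its speed limit or range.

## Working session

There is one attempt and no reset: what is moved stays moved. The work goes in short steps, each a Python script; the robot and the scene stay as the last script left them, time stands still between calls to the robot, and variables do not carry over. Pictures are saved under pics/ and viewed, about 8 in all and at most 12, crops included, and the job is handed in when it is done.

```bash
ls; mkdir -p pics
python3 - <<'E'
from cell import env,eoat,status,cams
import cv2,pickle
S={}
for n in("scene","top"):
    s=cams.snapshot(n);S[n]=s;cv2.imwrite(f"pics/{n}0.png",s["image"][:,:,::-1])
    print(n,s["fovy"],s["cx"],s["cy"],s["D"],s["cam_to_world"].round(3).tolist())
pickle.dump(S,open("s0.pkl","wb"))
print(status.read_state())
E
```

```text
pics
scene 57.46344409708832 323.34748521158747 241.65673508036252 [-0.10921433  0.          0.          0.          0.        ] [[0.124, -0.74, 0.661, 1.022], [0.992, 0.087, -0.089, -0.08], [0.009, 0.667, 0.745, 0.679], [0.0, 0.0, 0.0, 1.0]]
top 55.99879101519277 320.41769379729084 245.56815731364006 [-0.10866945  0.          0.          0.          0.        ] [[0.02, 0.994, -0.103, 0.466], [-1.0, 0.019, -0.011, -0.02], [-0.009, 0.104, 0.995, 0.885], [0.0, 0.0, 0.0, 1.0]]
{'time_s': 0.1, 'q': array([ 1.28397384e+00,  8.74176709e-02,  1.75191719e-01,  1.65981223e+00,
       -1.39287273e-05,  1.57079937e+00]), 'joint_velocities': array([-0.0011209 , -0.00143059,  0.00294897,  0.00135415, -0.00147527,
       -0.00115089]), 'joint_efforts': array([-2.85194307e-05, -5.21561801e+01,  4.65653372e+01,  1.60928472e-02,
        2.14297495e-05,  1.00836775e-05]), 'position': array([0.15554055, 0.52732147, 0.23063594]), 'tool_rot': array([ 8.00908350e-01,  5.98786631e-01, -4.93133854e-04,  3.77381765e-04]), 'contact_force': array([-0.11019814,  0.50846988, -1.07827559]), 'wrist_torque': array([ 0.08874392, -0.0074693 , -0.01613248]), 'opening': 0.08543501496427242}
```

View pics/top0.png

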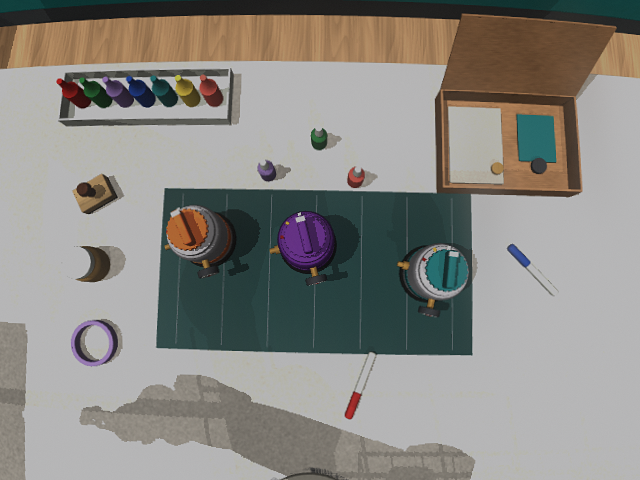

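View pics/scene0.png

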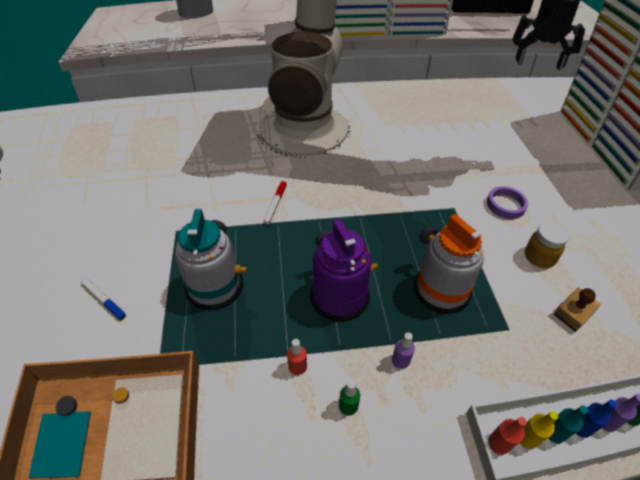

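```bash
cat > h.py <<'E'
import numpy as np,cv2
def KD(s):
    f=240/np.tan(np.radians(s["fovy"]/2));return np.array([[f,0,s["cx"]],[0,f,s["cy"]],[0,0,1]]),np.array(s["D"])
def p2w(s,uv,z):
    K,D=KD(s);p=cv2.undistortPoints(np.array(uv,float).reshape(-1,1,2),K,D)[:,0]
    M=s["cam_to_world"];d=np.c_[p[:,0],-p[:,1],-np.ones(len(p))]@M[:3,:3].T;o=M[:3,3]
    return o+d*((z-o[2])/d[:,2])[:,None]
def w2p(s,P):
    K,D=KD(s);M=s["cam_to_world"];c=(np.atleast_2d(P)-M[:3,3])@M[:3,:3]
    return cv2.projectPoints((c*[1,-1,-1]).reshape(-1,1,3),np.zeros(3),np.zeros(3),K,D)[0][:,0]
def crop(s,u,v,w,h,k,fn):
    cv2.imwrite(fn,cv2.resize(s["image"][v:v+h,u:u+w,::-1],None,fx=k,fy=k,interpolation=cv2.INTER_CUBIC))
E
python3 - <<'E'
import pickle,cv2,numpy as np
from h import *
S=pickle.load(open("s0.pkl","rb"))
a=S["top"]["image"][195:285,155:255,::-1];b=S["scene"]["image"][205:315,405:495,::-1]
A=cv2.resize(a,(440,396),interpolation=2);B=cv2.resize(b,(324,396),interpolation=2)
cv2.imwrite("pics/c1.png",np.hstack([A,B]))
E
```

```text
(no output)
```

View pics/c1.png

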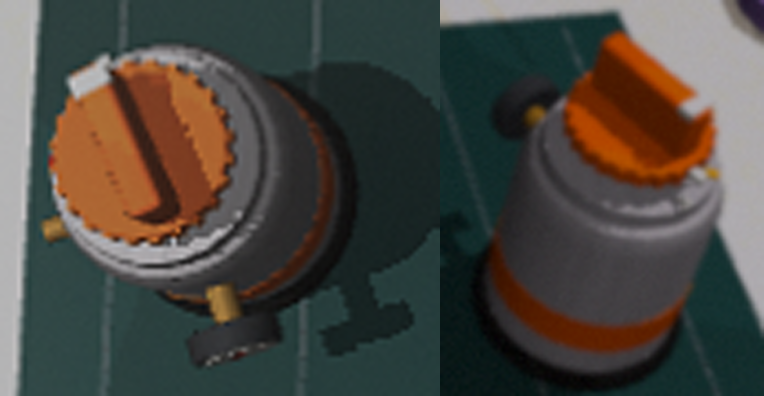

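Run:
```python
import pickle
from h import *
S=pickle.load(open("s0.pkl","rb"));s=S["top"];f=lambda u,v:(155+u/4.4,195+v/4.4)
e=p2w(s,[f(88,70),f(143,212)],.18);print(e,e.mean(0),np.linalg.norm(e[0]-e[1]));d=e[0]-e[1];print(np.arctan2(d[1],d[0]))
print(p2w(s,[f(142,152)],.15),p2w(s,[f(50,152),f(235,152)],.15))
g=lambda u,v:(405+u/3.6,205+v/3.6)
e=p2w(S["scene"],[g(617,0)],.18)
# scene: bar top far end mid, stripe end mid (crop x minus 440)
e=p2w(S["scene"],[g(613-440,38),g(695-440,107)],.18);print(e,e.mean(0))
# other tanks
print("purple,teal",p2w(s,[(306,236),(449,267)],.18))
# gauge end / valve
print(p2w(s,[f(235,345)],.09),p2w(s,[f(52,230)],.05))
from cell import env,status
c=e.mean(0)
```

```text
[[0.59130476 0.22280857 0.18      ]
 [0.53951976 0.19945587 0.18      ]] [0.56541226 0.21113222 0.18      ] 0.05680699417163808
0.423647818489765
[[0.56544117 0.21036897 0.15      ]] [[0.56487777 0.24615841 0.15      ]
 [0.56601886 0.17457033 0.15      ]]
[[0.54657317 0.19895325 0.18      ]
 [0.59234847 0.22175464 0.18      ]] [0.56946082 0.21035394 0.18      ]
purple,teal [[ 0.55436708  0.01092642  0.18      ]
 [ 0.50952562 -0.21497262  0.18      ]]
[[0.49557825 0.1869349  0.09      ]] [[0.5445161  0.27957502 0.05      ]]
```

```bash
cat >> h.py <<'E'
from scipy.spatial.transform import Rotation as R
def down(yaw): # tool z down, tool x at yaw
    return np.array([np.cos(yaw/2),np.sin(yaw/2),0,0])
E
python3 - <<'E'
from cell import env,eoat,status,cams
from h import *
import pickle
c=[.566,.2107]
for y in (.43+np.pi/2,.43-np.pi/2):
    for d in (-.05,0,.7,1.4):
        for z in (.14,.27):
            q=env.ik([*c,z],down(y+d));print(y,d,z,None if q is None else np.round(q,2))
y=.43-np.pi/2
env.goto([*c,.27],down(y))
st=status.read_state();print(st["time_s"],st["position"],st["q"],st["contact_force"],st["wrist_torque"])
S={n:cams.snapshot(n) for n in("wrist","top")};pickle.dump(S,open("s1.pkl","wb"))
cv2.imwrite("pics/w1.png",S["wrist"]["image"][:,:,::-1])
E
```

```text
2.0007963267948967 -0.05 0.14 [ 0.36  0.2   0.13  1.5   0.   -0.02]
2.0007963267948967 -0.05 0.27 [ 0.36  0.24  0.43  1.76  0.   -0.02]
2.0007963267948967 0 0.14 [ 0.36  0.2   0.13  1.5   0.   -0.07]
2.0007963267948967 0 0.27 [ 0.36  0.24  0.43  1.76  0.   -0.07]
2.0007963267948967 0.7 0.14 [ 0.36  0.2   0.13  1.5   0.   -0.77]
2.0007963267948967 0.7 0.27 [ 0.36  0.24  0.43  1.76  0.   -0.77]
2.0007963267948967 1.4 0.14 [ 0.36  0.2   0.13  1.5   0.   -1.47]
2.0007963267948967 1.4 0.27 [ 0.36  0.24  0.43  1.76  0.   -1.47]
-1.1407963267948966 -0.05 0.14 [0.36 0.2  0.13 1.5  0.   3.12]
-1.1407963267948966 -0.05 0.27 [0.36 0.24 0.43 1.76 0.   3.12]
-1.1407963267948966 0 0.14 [0.36 0.2  0.13 1.5  0.   3.07]
-1.1407963267948966 0 0.27 [0.36 0.24 0.43 1.76 0.   3.07]
-1.1407963267948966 0.7 0.14 [0.36 0.2  0.13 1.5  0.   2.37]
-1.1407963267948966 0.7 0.27 [0.36 0.24 0.43 1.76 0.   2.37]
-1.1407963267948966 1.4 0.14 [0.36 0.2  0.13 1.5  0.   1.67]
-1.1407963267948966 1.4 0.27 [0.36 0.24 0.43 1.76 0.   1.67]
1.9833 [0.56566775 0.21139811 0.26995817] [3.57568146e-01 2.42153961e-01 4.28146840e-01 1.75687255e+00
 1.58563448e-04 3.06740868e+00] [-0.93943994 -0.2687261  -0.22078412] [-0.00990589 -0.00794693  0.01252739]
```

View pics/w1.png

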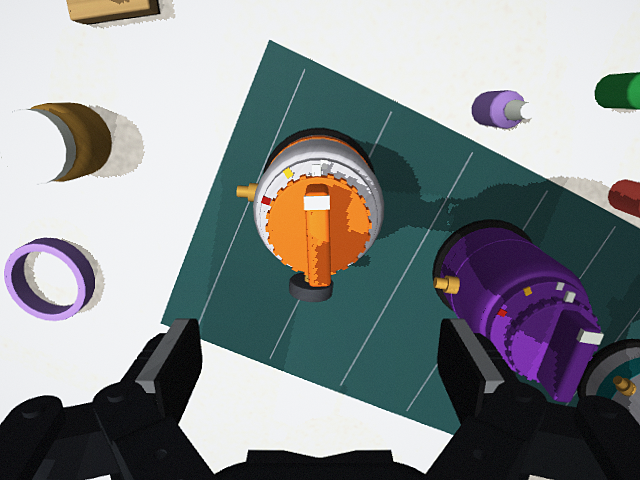

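Run:
```python
import pickle
from h import *
S=pickle.load(open("s1.pkl","rb"));s=S["wrist"]
e=p2w(s,[(316.5,196),(319,286)],.18);d=e[0]-e[1];print(e,e.mean(0),np.linalg.norm(d),np.arctan2(d[1],d[0]))
disc=p2w(s,[(265,228),(373,228),(318,280)],.15);print(disc,disc[:2].mean(0))
c=np.array([.566,.2107])
m=p2w(s,[(266,200),(288,174),(317,167),(327,170)],.135);print(m,np.arctan2(m[:,1]-c[1],m[:,0]-c[0]),np.hypot(*(m[:,:2]-c).T))
```

```text
[[0.59179312 0.22484736 0.18      ]
 [0.54178826 0.20020132 0.18      ]] [0.56679069 0.21252434 0.18      ] 0.055748662159428745 0.45792955842574684
[[0.5521476  0.24398679 0.15      ]
 [0.58183279 0.17972429 0.15      ]
 [0.53302252 0.1969247  0.15      ]] [0.5669902  0.21185554 0.15      ]
[[0.56580701 0.25091502 0.135     ]
 [0.58828349 0.24440716 0.135     ]
 [0.60058664 0.22883436 0.135     ]
 [0.60156143 0.22198443 0.135     ]] [1.57559528 0.98666384 0.48291142 0.307272  ] [0.04021548 0.04040701 0.03905241 0.0373089 ]
```

```bash
cat >> h.py <<'E'
C=np.array([.5665,.2118]);Y0=.445-np.pi/2
def rep(status,tag=""):
    s=status.read_state();x=R.from_quat(s["tool_rot"]).apply([1,0,0])
    print(tag,"t%.2f"%s["time_s"],s["position"].round(4),"yaw-Y0 %.3f"%(np.arctan2(x[1],x[0])-Y0),"F",s["contact_force"].round(1),"T",s["wrist_torque"].round(2),"op %.4f"%s["opening"],flush=True);return s
E
python3 - <<'E'
from cell import env,eoat,status,cams
from h import *
env.movel([*C,.20],down(Y0),rate=.15);rep(status)
env.movel([*C,.155],rate=.08);rep(status)
eoat.set_gripper(0.0);rep(status,"grip")
env.goto([*C,.155],down(Y0+.05));rep(status,"a")
env.goto([*C,.155],down(Y0+.10));rep(status,"b")
s=cams.snapshot("scene");crop(s,390,190,120,90,5,"pics/g1.png")
E
```

```text
t2.70 [0.5665 0.212  0.2009] yaw-Y0 0.000 F [-0.4  0.5  0.3] T [ 0.03 -0.01 -0.03] op 0.0855
 t3.41 [0.5666 0.2118 0.1555] yaw-Y0 -0.000 F [-0.1 -1.1 -0.4] T [-0.03  0.03  0.05] op 0.0855
grip t4.06 [0.5664 0.2123 0.1553] yaw-Y0 0.000 F [-1.7  3.8  2.8] T [ 0.64  0.37 -0.03] op 0.0124
a t4.31 [0.5664 0.2122 0.1553] yaw-Y0 0.049 F [-2.9  3.9  3.6] T [0.9  0.55 0.1 ] op 0.0128
b t4.56 [0.5664 0.2121 0.1553] yaw-Y0 0.098 F [-1.9  4.8  4.4] T [0.99 0.59 0.09] op 0.0127
```

View pics/g1.png

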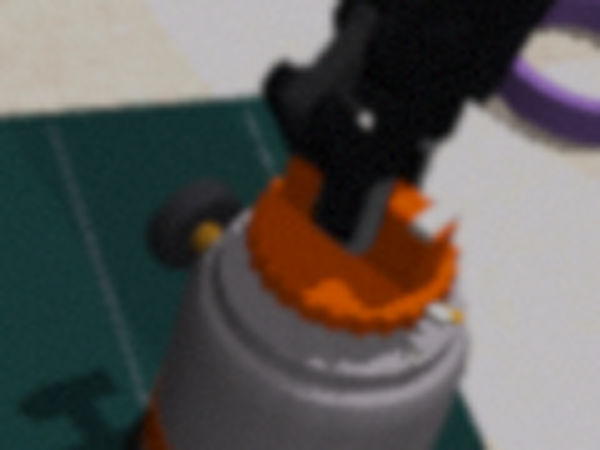

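Run:
```python
from cell import env,eoat,status,cams
from h import *
z=.155
for d in [.15,.2,.25,.3,.35,.38,.41,.44,.46,.48,.5,.52,.54,.56,.58,.6,.62]:
    env.goto([*C,z],down(Y0+d));s=rep(status,"%.2f"%d)
    fz=s["contact_force"][2]
    if fz>3: z+=.0007
    elif fz<-1: z-=.0005
    if abs(s["wrist_torque"][2])>.3: print("STOP");break
```

```text
0.15 t4.86 [0.5665 0.2121 0.1553] yaw-Y0 0.148 F [-3.1  5.1  4.5] T [0.97 0.55 0.12] op 0.0130
0.20 t5.11 [0.5664 0.2121 0.1553] yaw-Y0 0.198 F [-2.5  5.6  0.7] T [1.1  0.26 0.14] op 0.0127
0.25 t5.36 [0.5664 0.2121 0.1553] yaw-Y0 0.248 F [-1.   6.2  0.4] T [1.14 0.25 0.1 ] op 0.0132
0.30 t5.61 [0.5664 0.2121 0.1553] yaw-Y0 0.297 F [-1.4  5.7 -1. ] T [1.13 0.21 0.13] op 0.0128
0.35 t5.86 [0.5665 0.212  0.1553] yaw-Y0 0.347 F [-2.7  5.8  2.6] T [1.12 0.34 0.11] op 0.0125
0.38 t6.11 [0.5665 0.212  0.1553] yaw-Y0 0.377 F [-1.2  4.3  2.3] T [1.08 0.35 0.06] op 0.0126
0.41 t6.36 [0.5665 0.212  0.1553] yaw-Y0 0.408 F [-1.6  5.4  2. ] T [1.11 0.33 0.1 ] op 0.0126
0.44 t6.61 [0.5665 0.212  0.1553] yaw-Y0 0.438 F [-0.7  5.3  2.3] T [1.1  0.34 0.05] op 0.0128
0.46 t6.86 [0.5665 0.2119 0.1553] yaw-Y0 0.458 F [-1.6  4.6  2.4] T [1.08 0.25 0.03] op 0.0126
0.48 t7.11 [0.5665 0.2119 0.1552] yaw-Y0 0.478 F [-0.7  5.7  2. ] T [1.08 0.29 0.05] op 0.0130
0.50 t7.36 [0.5665 0.2119 0.1552] yaw-Y0 0.499 F [-1.6  4.9  1.6] T [1.04 0.28 0.02] op 0.0127
0.52 t7.61 [0.5665 0.2119 0.1553] yaw-Y0 0.519 F [-2.2  5.3  2.6] T [1.13 0.24 0.02] op 0.0132
0.54 t7.86 [0.5666 0.2119 0.1552] yaw-Y0 0.539 F [-0.   4.5  1.9] T [ 1.06  0.06 -0.1 ] op 0.0128
0.56 t8.11 [0.5668 0.2117 0.1553] yaw-Y0 0.559 F [1.5 4.6 1.4] T [ 1.03 -0.34 -0.35] op 0.0127
STOP
```

Run:
```python
from cell import env,eoat,status,cams
from h import *
env.goto([*C,.155],down(Y0+.55));rep(status)
for dz in (.003,.006,.008,.009,.010,.0105):
    env.movel([*C,.155-dz],rate=.03);rep(status,dz)
s=cams.snapshot("scene");crop(s,390,190,120,90,5,"pics/g2.png")
```

```text
t8.36 [0.5666 0.2118 0.1552] yaw-Y0 0.550 F [2.2 3.8 3. ] T [ 1.02 -0.2  -0.23] op 0.0130
0.003 t8.61 [0.5667 0.2118 0.1525] yaw-Y0 0.550 F [-0.1  3.8  4.9] T [ 0.94 -0.1  -0.24] op 0.0129
0.006 t8.86 [0.5666 0.2119 0.1497] yaw-Y0 0.550 F [0.3 4.2 7.1] T [ 0.95  0.04 -0.15] op 0.0128
0.008 t9.11 [0.5665 0.2119 0.1477] yaw-Y0 0.550 F [-1.4  4.8  6.8] T [0.93 0.27 0.  ] op 0.0127
0.009 t9.36 [0.5665 0.212  0.1471] yaw-Y0 0.550 F [-1.4  4.   9.5] T [ 0.88  0.31 -0.04] op 0.0126
0.01 t9.61 [0.5665 0.212  0.1462] yaw-Y0 0.550 F [-1.7  3.9 11.1] T [ 0.91  0.41 -0.03] op 0.0128
0.0105 t9.86 [0.5666 0.2119 0.1458] yaw-Y0 0.550 F [-2.5  4.5 10.5] T [ 0.86  0.42 -0.  ] op 0.0129
```

View pics/g2.png

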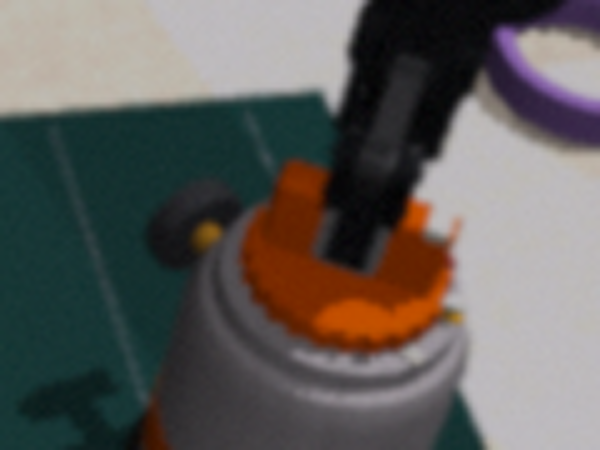

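Run:
```python
from cell import env,eoat,status,cams
from h import *
z=.1445
while 1:
    z-=.0007
    env.movel([*C,z],rate=.03);s=rep(status,"z%.4f"%z)
    if s["contact_force"][2]>15 or z<.1405: break
for d in np.arange(.58,.78,.03):
    env.goto([*C,z],down(Y0+d));s=rep(status,"%.2f"%d)
    if s["wrist_torque"][2]<-.4: print("blocked");break
```

```text
z0.1438 t10.16 [0.5666 0.212  0.1451] yaw-Y0 0.550 F [-1.   3.5 10.6] T [ 0.82  0.47 -0.  ] op 0.0127
z0.1431 t10.41 [0.5666 0.212  0.1445] yaw-Y0 0.550 F [-1.5  4.2 10.9] T [0.86 0.47 0.01] op 0.0130
z0.1424 t10.66 [0.5666 0.212  0.1439] yaw-Y0 0.550 F [-1.   4.1 11.4] T [ 0.85  0.44 -0.01] op 0.0128
z0.1417 t10.91 [0.5666 0.212  0.1432] yaw-Y0 0.550 F [-1.4  3.4 11.2] T [ 0.81  0.5  -0.  ] op 0.0129
z0.1410 t11.16 [0.5667 0.212  0.1431] yaw-Y0 0.550 F [-3.2  3.9 15.3] T [ 0.82  0.73 -0.04] op 0.0128
0.58 t11.41 [0.5667 0.212  0.1431] yaw-Y0 0.581 F [-2.4  2.8 15.2] T [0.76 0.68 0.04] op 0.0128
0.61 t11.66 [0.5667 0.212  0.1431] yaw-Y0 0.611 F [-3.1  3.3 14.3] T [0.73 0.7  0.05] op 0.0129
0.64 t11.91 [0.5667 0.212  0.1431] yaw-Y0 0.641 F [-2.9  3.5 14.6] T [0.69 0.73 0.02] op 0.0125
0.67 t12.16 [0.5667 0.212  0.1431] yaw-Y0 0.671 F [-2.   4.  13.6] T [0.72 0.64 0.04] op 0.0125
0.70 t12.41 [0.5667 0.212  0.1431] yaw-Y0 0.701 F [-2.1  3.  15.8] T [0.72 0.72 0.02] op 0.0127
0.73 t12.66 [0.5667 0.212  0.1431] yaw-Y0 0.731 F [-2.7  3.7 15.1] T [ 0.74  0.65 -0.01] op 0.0128
0.76 t12.91 [0.5667 0.212  0.1431] yaw-Y0 0.761 F [-2.   2.1 15.2] T [0.77 0.62 0.05] op 0.0127
```

Run:
```python
from cell import env,eoat,status,cams
from h import *
z=.141
for d in (.82,.88,.94,1.0,1.05,1.09):
    env.goto([*C,z],down(Y0+d));s=rep(status,"%.2f"%d)
    if s["wrist_torque"][2]<-.4: print("blocked");break
for z in (.147,.153,.158):
    env.movel([*C,z],rate=.04);rep(status,z)
eoat.set_gripper(.085);rep(status,"open")
env.movel([*C,.24],rate=.12);rep(status,"up")
s=cams.snapshot("wrist");cv2.imwrite("pics/w2.png",s["image"][:,:,::-1])
import pickle;pickle.dump({n:cams.snapshot(n) for n in("wrist","scene")},open("s2.pkl","wb"))
```

```text
0.82 t13.16 [0.5668 0.2119 0.1431] yaw-Y0 0.821 F [-2.8  2.7 14.4] T [0.74 0.64 0.02] op 0.0129
0.88 t13.41 [0.5668 0.2119 0.1431] yaw-Y0 0.881 F [-2.9  3.3 15.2] T [0.71 0.58 0.03] op 0.0126
0.94 t13.66 [0.5668 0.2119 0.1431] yaw-Y0 0.941 F [-2.1  2.9 15.8] T [ 0.74  0.52 -0.06] op 0.0127
1.00 t13.91 [0.5668 0.2119 0.1431] yaw-Y0 1.001 F [-1.1  3.1 14.7] T [ 0.69  0.54 -0.02] op 0.0123
1.05 t14.16 [0.5669 0.2119 0.1431] yaw-Y0 1.051 F [-1.9  2.2 14.1] T [0.73 0.47 0.04] op 0.0128
1.09 t14.41 [0.5669 0.2119 0.1431] yaw-Y0 1.091 F [-1.6  3.4 14.3] T [0.63 0.57 0.05] op 0.0131
0.147 t14.71 [0.5668 0.2119 0.1484] yaw-Y0 1.090 F [-0.2  3.5  9.4] T [0.79 0.12 0.03] op 0.0130
0.153 t15.01 [0.5667 0.2119 0.154 ] yaw-Y0 1.090 F [1.8 3.8 5.8] T [ 0.87 -0.06  0.02] op 0.0129
0.158 t15.28 [0.5667 0.2118 0.1586] yaw-Y0 1.090 F [1.6 4.2 4.1] T [ 0.92 -0.31  0.06] op 0.0131
open t15.97 [0.5665 0.2118 0.158 ] yaw-Y0 1.090 F [-0.   0.5 -0.1] T [ 0.05 -0.05  0.01] op 0.0848
up t16.81 [0.5664 0.2118 0.2392] yaw-Y0 1.090 F [ 0.8 -0.2 -0. ] T [-0.01  0.06  0.  ] op 0.0851
```

View pics/w2.png

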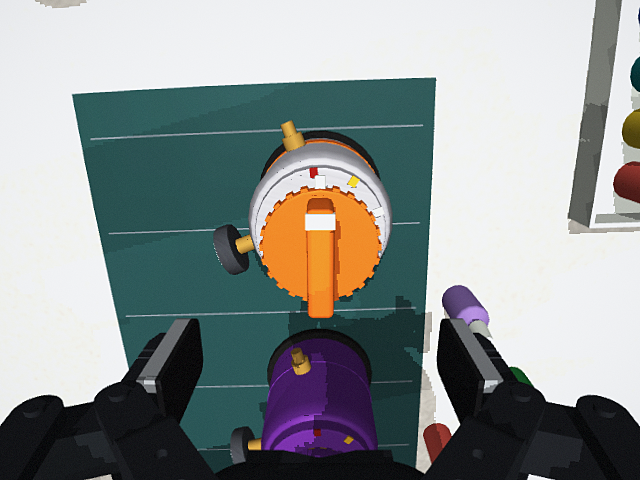

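Run:
```python
import pickle
from h import *
S=pickle.load(open("s2.pkl","rb"));s=S["wrist"];s1=pickle.load(open("s1.pkl","rb"))["wrist"]
for z in(.168,.176,.18,.188):
    e=p2w(s,[(320,213),(321,317)],z);w=p2w(s,[(305,222),(335,222)],z)
    print(z,np.linalg.norm(e[0]-e[1]),e.mean(0),np.linalg.norm(w[0]-w[1]))
ang=.445+1.09;b=np.array([np.cos(ang),np.sin(ang)])
for z in (.168,.18,.188): print(z,w2p(S["scene"],[[*(C+.03*b),z],[*(C-.03*b),z]]))
crop(S["scene"],400,190,100,75,8,"pics/g3.png")
```

```text
0.168 0.0615799091456717 [0.56631486 0.20539106 0.168     ] 0.015895539133205103
0.176 0.05926543644929926 [0.56640989 0.20866201 0.176     ] 0.015298107408664966
0.18 0.05810820010111305 [0.5664574  0.21029748 0.18      ] 0.014999391546394902
0.188 0.05579372740474061 [0.56655243 0.21356842 0.188     ] 0.014401959821854767
0.168 [[480.02353601 227.67425795]
 [445.11108535 229.72797832]]
0.18 [[482.00632359 222.57880634]
 [446.69644432 224.59689498]]
0.188 [[483.35203305 219.11240676]
 [447.7730973  221.10478432]]
```

View pics/g3.png

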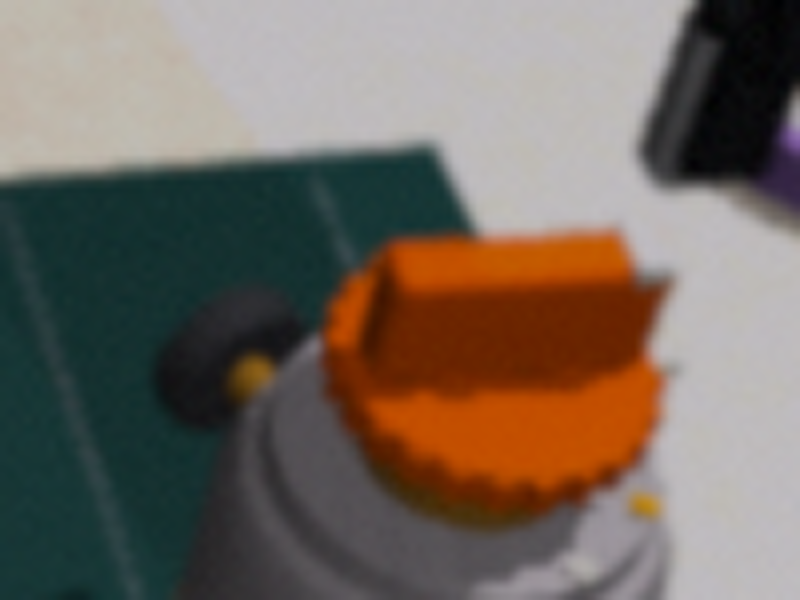

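Run:
```python
from cell import env,eoat,status,cams
from h import *
env.movel([*C,.27],rate=.1);rep(status)
env.finish_job()
```

```text
t17.41 [0.5666 0.2118 0.2697] yaw-Y0 1.090 F [-0.3  0.7 -0.3] T [ 0.   -0.04  0.03] op 0.0855
the job is handed in; nothing more can be done
```

The orange cap is released and the job is handed in at 17.4 s. The teal and purple tanks were never touched.

- **First stop:** I pinched the bar and turned it counterclockwise by about 0.55 rad without pressing. The resisting torque then rose to 0.35 N m, where the camera put the yellow mark. The gripper rested on the cap with up to about 4.5 N during this turn, which I judged too little to push the spring down.
- **Press and turn:** I pressed until it bottomed, about 12 mm down at about 15 N. I kept it there while turning on to an angle of about 1.2 rad, with no blocking torque.
- **Letting go:** I eased the hand up with the spring to just above the cap's starting height, then opened the fingers and withdrew. Final forces were about zero.

**Last checks:**
- The final wrist picture shows the white pointer just short of the red mark, which fits about 1.2 rad.
- The final scene picture shows a gold neck under the raised cap that was hidden before.
- The bar length in the wrist picture fits a lift of about 8 mm. The scene camera alone reads the bar top about 3 to 5 mm lower than that, and its first reading was off by a similar amount in the same direction. The exact lift is therefore confirmed only to a few millimetres.

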